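# Seat the hold-down plate on the stringing machine's pin

## Robot

A 6-joint arm with a two-finger parallel gripper is mounted at the origin on the work surface. World frame = base frame: x ahead of the robot, y to its left, z up, the work surface at z = 0. Lengths are in m, angles in rad, forces in N, time in s.
With the tool pointing down it reaches from about 0.35 to 0.85 m from the base axis. Payload 8.1 kg.
Tool frame: the origin (TCP) lies on the centre line of the jaws, within the pads' length; the fingertips stand robot.tip_reach ahead of it and the grasp point (between the pads) lies 5 mm behind it (robot.tip_reach is the distance from the TCP to the fingertips, in m); z points along the fingers, y is the direction in which the jaws open and shut (so a half turn about z gives the same grasp; the last joint's range is limited). The gripper opens to 93 mm and grips with 3 to 60 N. Pads are 15 mm wide; open, the fingers measure 128 mm over their backs; the gripper's body (75 mm by 188 mm) begins 65 mm behind the grasp point.
Start: joints at [1.254, 0.13, 1.488, -0, 1.523, -0.085], TCP at [0.138, 0.584, 0.233] pointing down, gripper open.
Joint ranges: [-2.96, 2.96], [-0.89, 2.26], [0.02, 2.5], [-1.34, 4.48], [0, 2.73], [-2.66, 2.66]. Speed limits (rad/s): [2.39, 2.39, 2.79, 3.14, 3.14, 3.14].

## Interface

Orientations are given as a rotation vector (axis times angle).
In Python, from plant import sensors, read_camera, robot gives the robot as it stands.
- The arm moves only by the tool play_rows, never from a script. Its argument "series" is a list that holds one entry, the list of rows, each a list of 5 numbers: the closure, from -1 (fully open) to 1 (shut), then the shift along the world's x, y, z in m, then the turn about the world's z in rad. A call has 1 to 8 rows; each row is the pose to reach, as a shift and turn from the pose commanded when the call began; what a row does not reach only later rows make up. A row lasts 1/10 s, in which the tool goes at most 50 mm and 8.59 degrees, less where a joint would pass 70% of its speed; a pose out of reach is approached as far as the arm can. A call with a gripper value outside its range is refused whole. The fingers move at their own pace and stop on an object; "force" is the grip in N (left out, the last holds). Time passes only in rows, so rows that repeat a pose let the fingers close. It gives the time, the measured TCP pose, the force and the opening at its end, in the units of the state.
- sensors.read_state(): the state, without advancing time (a new reading comes with each control period).
- read_camera(name): name is "scene" or "top" or "wrist"; returns a dict with "color" (420x560x3 uint8, red, green, blue), "range_z" (420x560 float32, m along the optical axis (not along the pixel's ray), 0 where there is no reading), "intrinsics" (3x3 intrinsics, pixels), "rvec" (rotation vector, rad) and "tvec" (3), from world to camera coordinates, as OpenCV has them. Camera axes: x right, y down, z forward; pixel columns grow to the right and rows downward; lengths in m; the calibration is good to about 2 mm. A picture is of the moment at which its call begins.
- robot.close_job(): hands the job in, once; it reports no verdict.
The state is a dict: "t": time; "q": joint angles; "dq": joint speeds; "joint_torque": joint torques, N m; "tool_pos": TCP position; "orientation": TCP orientation; "force": force on the tool from outside, world axes, zero at the start; "wrist_torque": the same for the moment, N m; "opening": finger opening in m.
Only numpy, scipy, OpenCV 4.12 (cv2) and the standard library are available. Lean on these libraries where they do the work, as an engineer would, in place of code of your own. Each camera call takes 0.05 s, during which the arm holds its last target.

## Task

Pick up the loose aluminium hold-down plate from the rubber mat and fit it on the racket-stringing machine: rest it lightly on the short pin that stands in the slot of the steel deck, slide it along the slot until its hole finds the pin, and let it drop fully home, lying flat on the deck and lined up with the slot. Work gently, without pressing or slamming the plate hard on the machine; let go of it at the end and leave the thumb nut, the awl and the jar where they are.

Things in the scene. Friction and masses are not known exactly. Their poses are not given: they have to be found in the camera images.
- tab (a point): Centre of the upright grip tab on the loose bare-aluminium plate (44 mm x, 110 mm y, 8 mm thick, 0.13 to 0.25 kg; z up). Tab: 34 mm wide (x), 14 mm thick (y, pinch this way), top 52 mm above the plate's underside. The point is 32 mm above the underside and 25 mm to -y of the plate's middle. Axes: the plate's. It starts flat on a black mat, top 2 mm above the bench.
- hole (a point): Centre of the 14 mm round through-hole of the same plate, at the plate's underside, 50 mm from the tab towards +y (25 mm beyond the plate's middle). Axes are the plate's.
- bed: Red bed of the stringing machine, fixed to the bench; origin at bench height under the slot's middle, y along the bed and its slot, z up. Its flat steel deck is 70 mm wide (x), reaches from y = -155 to +115 mm, 45 mm above the bench. A red post 157 mm tall (about 175 with its cap) stands from y = -165 mm outwards; the rest is open above.
- slot (a point): Middle of the 60 mm dark slot (along y) in the deck's face; axes: the bed's. A fixed upright steel pin, 12 mm diameter, stands on the slot's middle line, its tip 10 mm above the deck, top 2 mm bevelled to 8 mm. Its place along the slot is not measured: anywhere from y = -16 to +16 mm. Home: plate's underside on the deck, pin in the hole, plate's y along the slot, either way round.
- thumbnut: Bystander: stepped round steel thumb nut, 36 mm in diameter, 28 mm tall, standing on the mat; origin at the centre of its underside.
- awl: Bystander: awl with a black handle and a thin steel shank, 170 mm long, lying on the bench along its x axis.
- jar: Bystander: small pale jar with a black lid, 56 mm in diameter, 60 mm tall, standing on the mat; origin at the centre of its underside.
Mind the look-alikes: they are no part of the job. What is meant by the part that bears tab is not yellow, and is the larger of those in its own colour.

How it is judged:
By the outcome, as a careful person would: the job done as asked, in the order asked, and still so for the second after the job is handed in, with the robot touching nothing.
It also fails if it takes over 72 s, if anything falls off the work surface, if the arm or the gripper's body presses on something with over 40 N, if the wrist force passes 120 N, or if a joint passes its speed limit or range.

## Working session

There is one attempt and no reset: what is moved stays moved. The work goes in short steps, Python scripts to look and compute and a tool call to move; the robot and the scene stay as the last step left them, time stands still between calls to the robot, and variables do not carry over. Pictures are saved under pics/ and viewed, and the job is handed in when it is done.

Besides the shell and the picture viewer there is one more tool, called after "Request:" by a JSON object that holds its "op" and its "data", one argument or row to a line. play_rows: Moves the arm, as the interface text tells. Its arguments: {"type":"object","properties":{"series":{"type":"array","items":{"type":"array","items":{"type":"array","items":{"type":"number"}}}},"force":{"type":"number"}},"required":["series"]}

```bash
mkdir -p pics
cat > h.py <<'E'
import numpy as np, cv2, pickle
from plant import sensors, read_camera, robot
def grab(n,tag):
    c=read_camera(n); pickle.dump(c,open(f'pics/{tag}.pkl','wb'))
    cv2.imwrite(f'pics/{tag}.png',cv2.cvtColor(c['color'],cv2.COLOR_RGB2BGR)); return c
def load(tag): return pickle.load(open(f'pics/{tag}.pkl','rb'))
def w(c,u,v,z=None,d=None):
    R=cv2.Rodrigues(np.array(c['rvec'],float))[0]; t=np.array(c['tvec'],float).ravel()
    r=np.linalg.inv(c['intrinsics'])@np.array([u,v,1.])
    if z is None:
        if d is None: d=c['range_z'][int(round(v)),int(round(u))]
        return R.T@(r*d-t)
    o=-R.T@t; k=R.T@r; return o+k*(z-o[2])/k[2]
def proj(c,P): 
    return cv2.projectPoints(np.array(P,float).reshape(-1,3),np.array(c['rvec'],float),np.array(c['tvec'],float),np.array(c['intrinsics'],float),None)[0].reshape(-1,2)
def crop(c,u0,v0,u1,v1,k,name):
    im=cv2.cvtColor(c['color'],cv2.COLOR_RGB2BGR)[v0:v1,u0:u1]
    cv2.imwrite(f'pics/{name}.png',cv2.resize(im,None,fx=k,fy=k,interpolation=cv2.INTER_CUBIC))
E
python3 - <<'E'
from h import *
for n in ['scene','top','wrist']: 
    c=grab(n,n+'0'); print(n,c['intrinsics'][0],c['rvec'],c['tvec'])
print(sensors.read_state(), robot.tip_reach)
E
```

```text
scene [472.71613781   0.         281.36334171] [ 1.31411184  1.97765289 -1.05849821] [ 0.04741845 -0.27523505  1.51934519]
top [494.05517829   0.         279.39491704] [ 2.12438068 -2.17681936  0.15421738] [0.19781494 0.58171946 0.94384592]
wrist [307.6647001    0.         279.34655817] [-2.29137711 -1.81536349 -0.24098013] [-0.59890758 -0.03052598  0.39055847]
{'t': 0.15, 'q': array([ 1.25360437e+00,  1.31035286e-01,  1.48897060e+00,  1.14947883e-05,
        1.52300463e+00, -8.54056321e-02]), 'dq': array([-5.38681365e-04, -9.28888688e-05, -4.30013506e-03,  8.74507830e-04,
       -4.35036285e-04,  1.40834495e-03]), 'joint_torque': array([ 1.46686209e-03, -5.60482907e+01, -4.92331052e+01,  7.69881508e-02,
        3.06985038e-02, -1.16075321e-04]), 'tool_pos': array([0.1376827 , 0.5835802 , 0.23183212]), 'orientation': array([-3.63241333e-01, -3.12022492e+00,  2.17838437e-03]), 'force': array([ 0.00422659, -1.10664617,  0.19799291]), 'wrist_torque': array([-0.01958329,  0.02533676,  0.00458818]), 'opening': 0.09339763545148254} 0.014
```

View pics/top0.png

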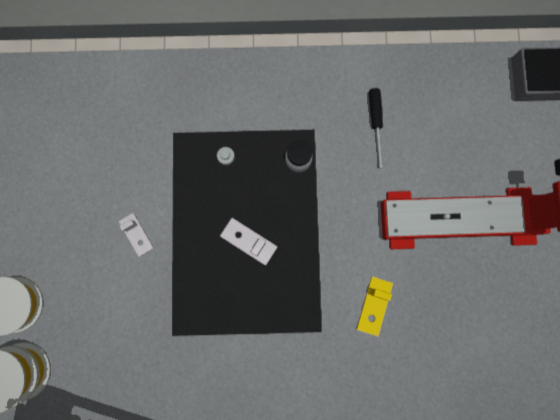

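View pics/scene0.png

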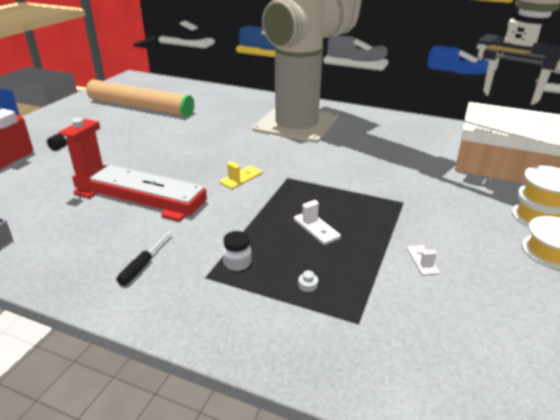

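View pics/wrist0.png

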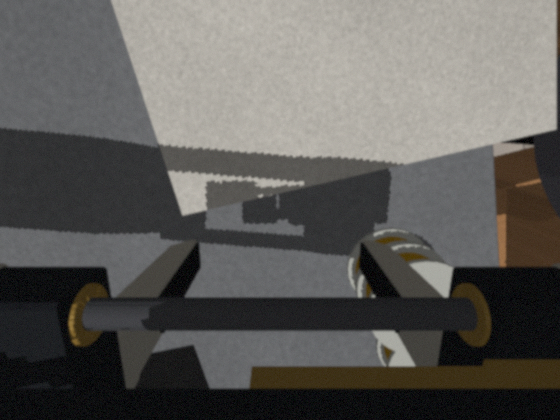

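The top view shows the aluminium plate on the mat at (249,241), with its hole at (238,235) and tab near (259,246). The smaller decoy is at (136,235) and the yellow one at (375,306). The bed runs horizontally with its slot at about (446,216). I'll enlarge these.

Run:
```python
from h import *
t=load('top0'); s=load('scene0')
a=crop(t,205,200,295,280,8,'tp'); crop(t,370,180,560,260,4,'tb'); crop(s,280,190,350,250,10,'sp'); crop(s,70,150,215,225,5,'sb')
```

```text
(no output)
```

View pics/tp.png

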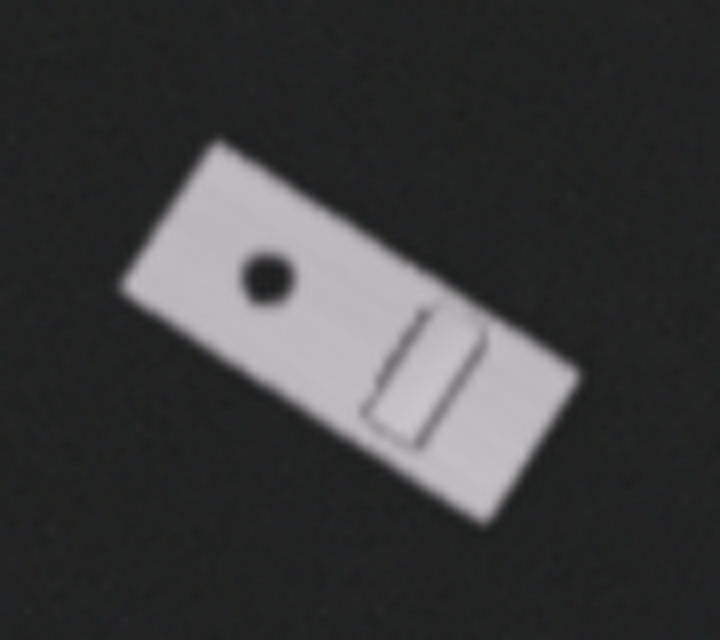

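View pics/tb.png

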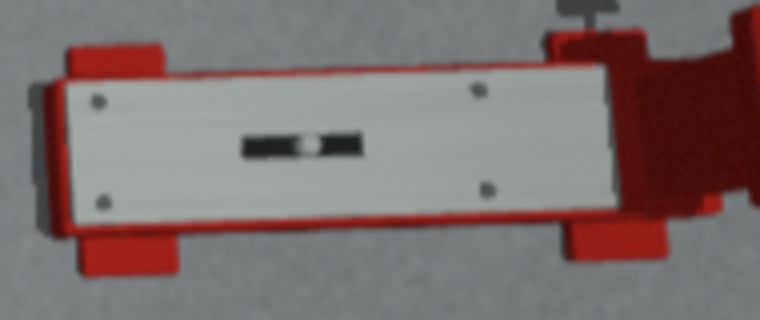

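View pics/sp.png

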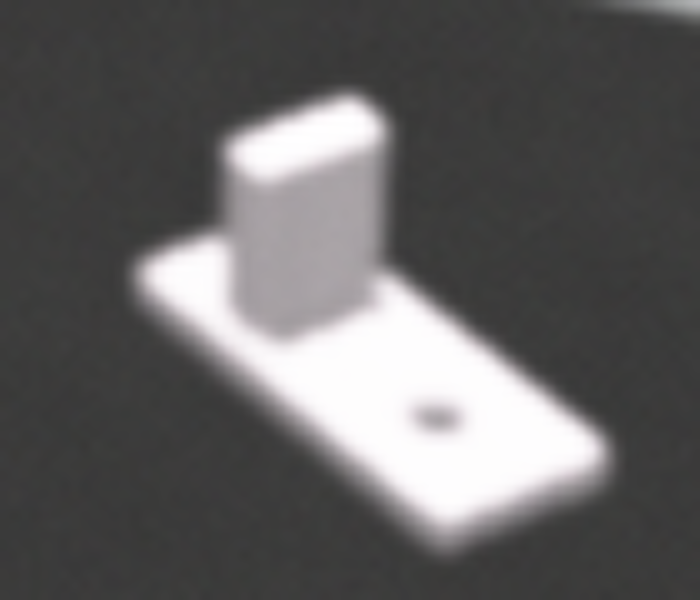

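View pics/sb.png

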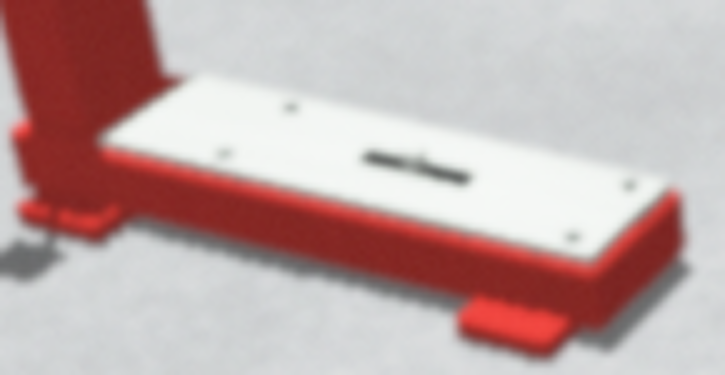

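```bash
cat > m0.py <<'E'
from h import *
t=load('top0'); s=load('scene0')
T=lambda x,y,o,k:((x+.5)/k-.5+o[0],(y+.5)/k-.5+o[1])
print('depth plate',[w(t,*T(x,y,(205,200),8)).round(4) for x,y in [(268,200),(320,330),(540,400),(425,375)]])
c=[w(t,*T(x,y,(205,200),8),z=.010) for x,y in [(218,138),(582,375),(488,527),(120,290)]]
for i in range(4): print('corner',c[i].round(4), 'len',np.linalg.norm(c[i]-c[i-1]).round(4))
print('centre',np.mean(c,0).round(4)); d=(c[0]+c[3]-c[1]-c[2]);print('yaw of +y dir',np.arctan2(d[1],d[0]))
h=w(t,*T(268,279,(205,200),8),z=.010);print('hole',h.round(4))
tt=w(t,*T(425,375,(205,200),8),z=.054);print('tabtop',tt.round(4),'dist',np.linalg.norm((h-tt)[:2]),np.arctan2(*(h-tt)[[1,0]]))
print('scene tabtop',w(s,*T(305,138,(280,190),10),z=.054).round(4),w(s,*T(305,138,(280,190),10)).round(4),'hole',w(s,*T(438,418,(280,190),10),z=.010).round(4))
o=(370,180)
b=[w(t,*T(x,y,o,4),z=.045) for x,y in [(67,80),(606,64),(620,208),(75,224)]]
print('deck depth',w(t,*T(200,110,o,4)).round(4),w(t,*T(500,170,o,4)).round(4))
for i in range(4): print('deck',b[i].round(4),np.linalg.norm(b[i]-b[i-1]).round(4))
d=b[0]+b[3]-b[1]-b[2];print('bed +y yaw',np.arctan2(d[1],d[0]), [np.arctan2(*(b[i]-b[j])[[1,0]]) for i,j in[(0,1),(3,2)]])
e1=w(t,*T(242,147,o,4),z=.045);e2=w(t,*T(362.5,145,o,4),z=.045);print('slot',e1.round(4),e2.round(4),np.linalg.norm(e1-e2),(e1+e2)/2)
u=d/np.linalg.norm(d);print('slot from deck',(np.mean(b,0)+u*.020).round(4))
p=w(t,*T(309,146,o,4),z=.055);print('pin',p.round(4),'along',(p-(e1+e2)/2)@u)
print('scene slot',[w(s,*T(x,y,(70,150),5),z=.045).round(4) for x,y in[(365,157),(470,180)]],'pin',w(s,*T(418,158,(70,150),5),z=.055).round(4))
E
python3 m0.py
```

```text
depth plate [array([0.5584, 0.2687, 0.0105]), array([0.5248, 0.2559, 0.0107]), array([0.5057, 0.2004, 0.0103]), array([0.51  , 0.2277, 0.0539])]
corner [0.5747 0.2813 0.01  ] len 0.046
corner [0.5118 0.1896 0.01  ] len 0.1112
corner [0.474  0.2142 0.01  ] len 0.0451
corner [0.5363 0.3067 0.01  ] len 0.1115
centre [0.5242 0.248  0.01  ]
yaw of +y dir 0.9740438232062288
hole [0.5382 0.269  0.01  ]
tabtop [0.51   0.2277 0.054 ] dist 0.05002126861680363 0.9723172453814655
scene tabtop [0.5129 0.2274 0.054 ] [0.5112 0.2268 0.0529] hole [0.5408 0.2694 0.01  ]
deck depth [ 0.5808 -0.095   0.0437] [ 0.5472 -0.2412  0.0447]
deck [ 0.5973 -0.0295  0.045 ] 0.0718
deck [ 0.5989 -0.2984  0.045 ] 0.2689
deck [ 0.5269 -0.2986  0.045 ] 0.072
deck [ 0.5256 -0.0295  0.045 ] 0.2691
bed +y yaw 1.5761949423797779 [np.float64(1.5765820338575658), np.float64(1.5758081728311213)]
slot [ 0.5617 -0.1143  0.045 ] [ 0.5612 -0.174   0.045 ] 0.05973445496542872 [ 0.56146263 -0.14413886  0.045     ]
slot from deck [ 0.5621 -0.144   0.045 ]
pin [ 0.5602 -0.144   0.055 ] along 0.00013464136618909138
scene slot [array([ 0.5639, -0.1717,  0.045 ]), array([ 0.5623, -0.1144,  0.045 ])] pin [ 0.5688 -0.1369  0.055 ]
```

Both views agree on the tab and hole to within 3 mm. The hole-to-tab distance is 50 mm, the sizes match and the heights check. I'll place the plate turned half round, tab towards bed +y, so the gripper stays away from the post. First I'll move above the tab.

Request:
{"op": "play_rows", "data": {
  "series": [
    [[-1,0.047,-0.045,0,-0.05],[-1,0.093,-0.09,0,-0.1],[-1,0.14,-0.135,0,-0.15],[-1,0.187,-0.18,0,-0.2],[-1,0.233,-0.225,0,-0.25],[-1,0.28,-0.27,0,-0.3],[-1,0.327,-0.315,0,-0.34],[-1,0.373,-0.356,0,-0.366]]
  ],
  "force": 30
}}

```text
t: 0.95
tool_pos: [0.4273, 0.3052, 0.2325]
orientation: [-0.927, -3.002, -0.0]
force: [0.7, 0.8, 0.8]
opening: 0.093
```

Request:
{"op": "play_rows", "data": {
  "series": [
    [[-1,0,0,0,0],[-1,0,0,-0.03,0],[-1,0,0,-0.07,0],[-1,0,0,-0.11,0],[-1,0,0,-0.11,0]]
  ]
}}

```text
t: 1.45
tool_pos: [0.4219, 0.3048, 0.1163]
orientation: [-0.922, -2.995, 0.013]
force: [-0.4, 0.0, -1.0]
opening: 0.0928
```

Run:
```python
from h import *
grab('wrist','w1');grab('top','t1');s=sensors.read_state();print(s['t'],s['tool_pos'],s['orientation'],s['force'])
r=s['orientation'];R=cv2.Rodrigues(r)[0];print(np.arctan2(R[1,1],R[0,1]))
```

```text
1.55 [0.42546353 0.30694248 0.1226062 ] [-9.23834492e-01 -3.00108022e+00  2.41642047e-03] [0.92979585 0.15992385 0.89211022]
0.9735405960754124
```

View pics/w1.png

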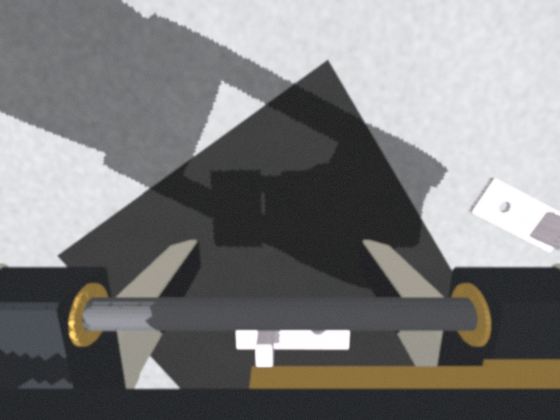

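The wrist view shows the plate below the jaw bar, around (290,338), and the move stopped about 117 mm short because of the speed limit. I'll go the rest of the way.

Request:
{"op": "play_rows", "data": {
  "series": [
    [[-1,0.022,-0.02,0,0],[-1,0.043,-0.04,0,0],[-1,0.065,-0.06,0,0],[-1,0.0855,-0.0795,0,0],[-1,0.0855,-0.0795,0,0],[-1,0.0855,-0.0795,0,0]]
  ]
}}

```text
t: 2.15
tool_pos: [0.5134, 0.2279, 0.1254]
orientation: [0.926, 2.999, 0.004]
force: [0.8, 0.1, 0.6]
opening: 0.0933
```

Run:
```python
from h import *
grab('wrist','w2');s=sensors.read_state();print(s['t'],s['tool_pos'],s['orientation'],s['force'])
c=load('w2')
print(proj(c,[[.511,.2275,.054],[.5395,.269,.01]]))
```

```text
2.2 [0.51266787 0.2282373  0.12481208] [0.92491592 3.00024105 0.00308764] [-1.0549026   0.19061503  0.03821082]
[[277.53309494 222.00305836]
 [333.46531176 207.2430362 ]]
```

View pics/w2.png

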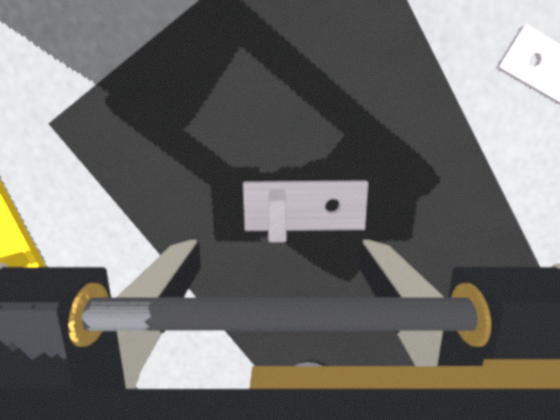

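The wrist view shows the tab top at about (277,222), exactly as predicted, and the hole at (332,205) against a prediction of (333,207). Next: descend, check, and close.

Request:
{"op": "play_rows", "data": {
  "series": [
    [[-1,0,0,-0.025,0],[-1,0,0,-0.05,0],[-1,0,0,-0.07,0],[-1,0,0,-0.085,0],[-1,0,0,-0.092,0],[-1,0,0,-0.092,0],[-1,0,0,-0.092,0]]
  ]
}}

```text
t: 2.9
tool_pos: [0.5124, 0.2279, 0.0317]
orientation: [0.924, 3.001, 0.001]
force: [0.1, 0.7, 0.4]
opening: 0.0931
```

Request:
{"op": "play_rows", "data": {
  "series": [
    [[0.3,0,0,0,0],[0.6,0,0,0,0],[0.8,0,0,0,0],[1,0,0,0,0],[1,0,0,0,0],[1,0,0,0,0],[1,0,0,0,0],[1,0,0,0,0]]
  ],
  "force": 30
}}

```text
t: 3.7
tool_pos: [0.5118, 0.2274, 0.0306]
orientation: [-0.925, -3.002, 0.0]
force: [0.9, -0.3, -1.3]
opening: 0.0334
```

Run:
```python
from h import *
grab('scene','s3');s=sensors.read_state();print(s['t'],s['tool_pos'],s['orientation'],s['force'],s['opening'])
crop(load('s3'),250,130,390,250,5,'s3c')
```

```text
3.75 [0.51180611 0.22741416 0.03060627] [-9.25062865e-01 -3.00225972e+00  3.26309075e-05] [ 0.11509699 -0.2072503  -0.10155494] 0.029636714786126953
```

View pics/s3c.png

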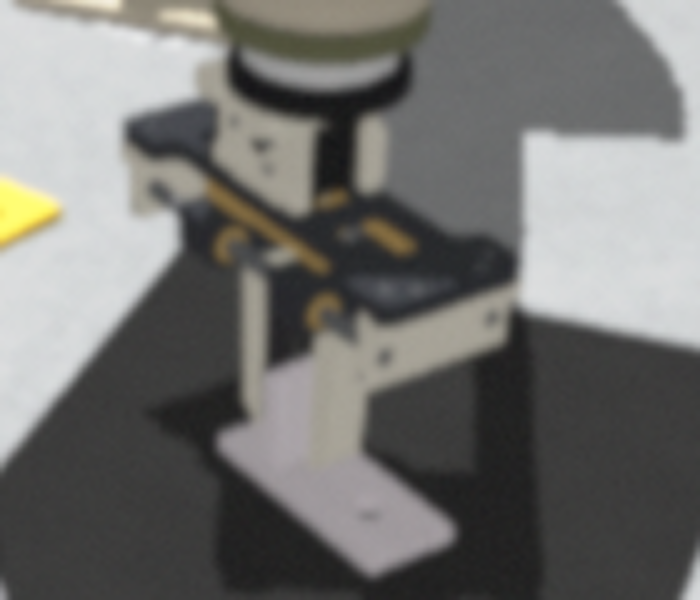

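The fingers straddle the tab but are still closing. I'll let them finish, then lift.

Request:
{"op": "play_rows", "data": {
  "series": [
    [[1,0,0,0,0],[1,0,0,0,0],[1,0,0,0,0],[1,0,0,0,0],[1,0,0,0,0],[1,0,0,0,0]]
  ]
}}

```text
t: 4.35
tool_pos: [0.5118, 0.2274, 0.0306]
orientation: [-0.925, -3.002, 0.0]
force: [-0.2, -0.2, 0.0]
opening: 0.0139
```

Request:
{"op": "play_rows", "data": {
  "series": [
    [[1,0,0,0.01,0],[1,0,0,0.03,0],[1,0,0,0.06,0],[1,0,0,0.09,0],[1,0,0,0.12,0],[1,0,0,0.12,0],[1,0,0,0.12,0]]
  ]
}}

```text
t: 5.05
tool_pos: [0.5123, 0.2276, 0.1513]
orientation: [0.925, 3.001, 0.002]
force: [-0.9, -0.1, -2.9]
opening: 0.014
```

Run:
```python
from h import *
grab('wrist','w4');s=sensors.read_state();print(s['t'],s['tool_pos'],s['orientation'],s['force'],s['opening'])
```

```text
5.1 [0.5112847  0.22724327 0.14978532] [-9.24866433e-01 -3.00149915e+00  9.53374449e-04] [ 0.43693959 -0.45109994 -1.88104502] 0.014090473885228187
```

View pics/w4.png

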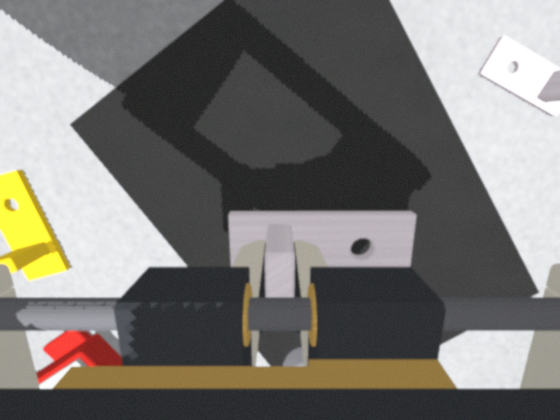

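The plate is held: opening 14 mm, weight about 2 N, level, hole visible at (361,246). Now I'll carry it over the deck, turning by -2.54 rad.

Request:
{"op": "play_rows", "data": {
  "series": [
    [[1,0.003,-0.018,0,-0.13],[1,0.006,-0.036,0,-0.26],[1,0.009,-0.054,0,-0.39],[1,0.011,-0.072,0,-0.52],[1,0.014,-0.09,0,-0.65],[1,0.016,-0.108,0,-0.78],[1,0.018,-0.126,0,-0.91],[1,0.02,-0.144,0,-1.04]]
  ]
}}

```text
t: 5.9
tool_pos: [0.5303, 0.0826, 0.1481]
orientation: [-2.298, -2.138, 0.005]
force: [-0.3, 0.3, -2.3]
opening: 0.0142
```

Request:
{"op": "play_rows", "data": {
  "series": [
    [[1,0.003,-0.018,0,-0.13],[1,0.006,-0.036,0,-0.26],[1,0.009,-0.054,0,-0.39],[1,0.011,-0.072,0,-0.52],[1,0.014,-0.09,0,-0.65],[1,0.016,-0.108,0,-0.78],[1,0.018,-0.126,0,-0.91],[1,0.02,-0.144,0,-1.04]]
  ]
}}

```text
t: 6.7
tool_pos: [0.5503, -0.061, 0.148]
orientation: [-3.058, -0.713, 0.006]
force: [-0.7, 1.0, -2.6]
opening: 0.0138
```

```bash
cat > st.py <<'E'
from h import *
s=sensors.read_state();R=cv2.Rodrigues(s['orientation'])[0]
print('t',s['t'],'pos',s['tool_pos'].round(4),'yaw',np.arctan2(R[1,1],R[0,1]).round(4),'z',R[:,2].round(4),'F',s['force'].round(2),'M',s['wrist_torque'].round(2),'op',round(s['opening'],4),'q',s['q'].round(2))
E
python3 st.py
```

```text
t 6.7 pos [ 0.5503 -0.061   0.148 ] yaw -1.1124 z [-4.1e-03  9.0e-04 -1.0e+00] F [-0.66  1.01 -2.56] M [ 0.03  0.16 -0.03] op 0.0138 q [-0.2   0.07  1.71  0.    1.37  0.91]
```

Request:
{"op": "play_rows", "data": {
  "series": [
    [[1,0.003,-0.012,0,-0.12],[1,0.006,-0.024,0,-0.24],[1,0.009,-0.036,0,-0.36],[1,0.0105,-0.044,0,-0.46],[1,0.0105,-0.047,0,-0.46],[1,0.0105,-0.047,0,-0.46],[1,0.0105,-0.047,0,-0.46]]
  ]
}}

```text
t: 7.4
tool_pos: [0.5617, -0.1071, 0.1496]
orientation: [-3.141, -0.01, 0.002]
force: [0.0, -0.0, -2.3]
opening: 0.0136
```

```bash
python3 st.py
python3 - <<'E'
from h import *
for n in ['wrist','top','scene']: grab(n,n[0]+'5')
crop(load('t5'),370,170,560,260,4,'t5c');crop(load('s5'),60,80,260,230,4,'s5c')
E
```

```text
t 7.4 pos [ 0.5617 -0.1071  0.1496] yaw -1.5646 z [-1.6e-03  7.0e-04 -1.0e+00] F [ 0.03 -0.01 -2.31] M [ 0.02  0.12 -0.  ] op 0.0136 q [-0.28  0.11  1.66  0.    1.37  1.29]
```

View pics/w5.png

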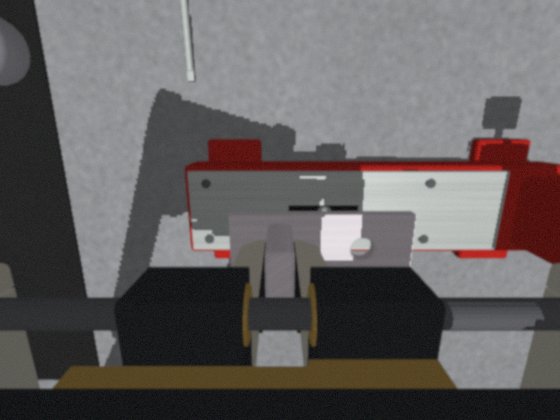

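View pics/t5c.png

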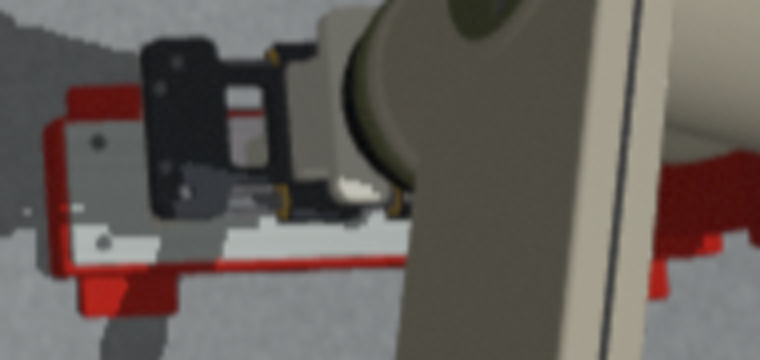

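View pics/s5c.png

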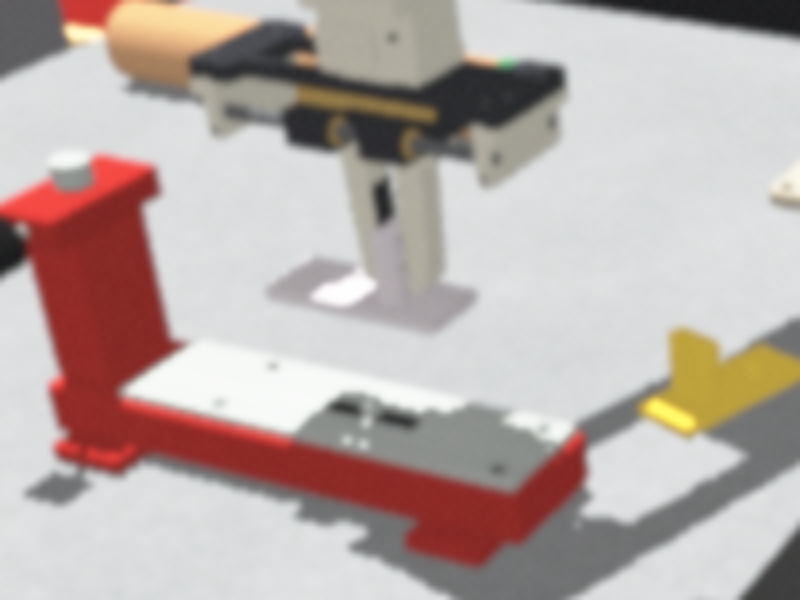

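In the wrist view the held plate hides most of the slot. The pin is just visible at (323,207). I'll back off in -x and lower so that the hole and the pin are both in view.

Request:
{"op": "play_rows", "data": {
  "series": [
    [[1,-0.018,0,-0.012,0],[1,-0.036,0,-0.025,0],[1,-0.054,0,-0.038,0],[1,-0.06,0,-0.045,0],[1,-0.06,0,-0.045,0],[1,-0.06,0,-0.045,0]]
  ]
}}

```text
t: 8.15
tool_pos: [0.5033, -0.1076, 0.1064]
orientation: [3.141, 0.006, 0.002]
force: [0.6, -0.2, -1.2]
opening: 0.0136
```

```bash
python3 st.py
python3 - <<'E'
from h import *
for n in ['wrist','scene']: grab(n,n[0]+'6')
crop(load('w6'),160,100,560,280,2,'w6c');crop(load('w6'),240,100,360,190,6,'w6p');crop(load('s6'),60,80,260,230,4,'s6c')
E
python3 st.py
```

```text
t 8.15 pos [ 0.5033 -0.1076  0.1064] yaw -1.5667 z [ 1.5e-03 -3.0e-04 -1.0e+00] F [ 0.56 -0.22 -1.21] M [0.  0.1 0. ] op 0.0136 q [-0.31 -0.    1.86  0.    1.28  1.26]
t 8.25 pos [ 0.5037 -0.1078  0.1068] yaw -1.5667 z [ 2.1e-03 -6.0e-04 -1.0e+00] F [-0.96 -0.14 -1.85] M [-0.06  0.15 -0.02] op 0.0138 q [-0.31 -0.    1.86  0.    1.28  1.26]
```

View pics/w6.png

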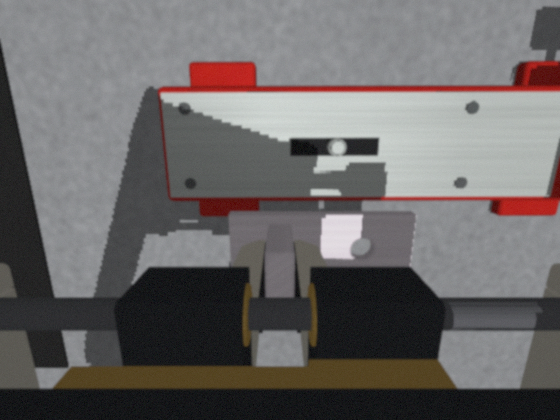

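View pics/w6p.png

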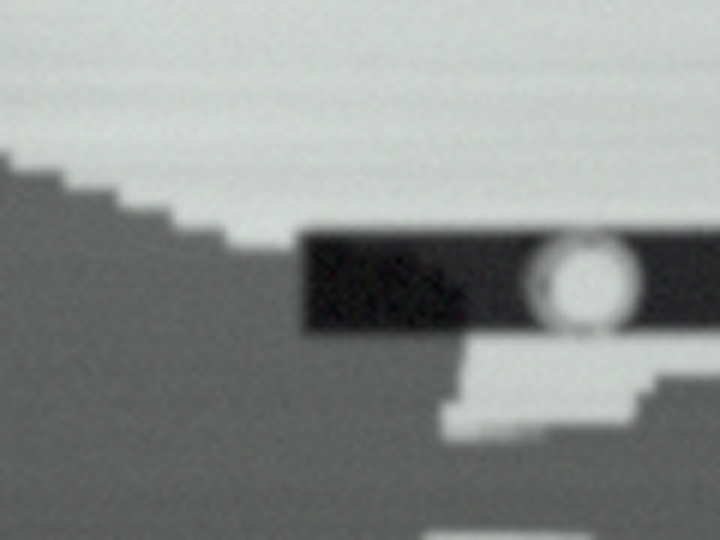

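View pics/s6c.png

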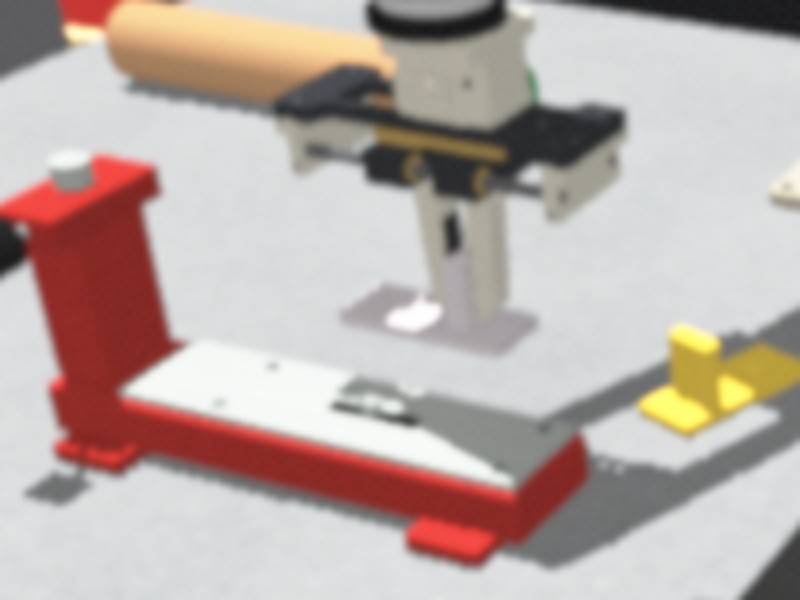

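The wrist view shows the pin tip at about (337.5,147) in the slot, which spans columns 290 to 378. The hole's upper rim is at about (360,246). I'll enlarge the hole region.

Run:
```python
from h import *
crop(load('w6'),225,200,425,275,4,'w6h')
```

```text
(no output)
```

View pics/w6h.png

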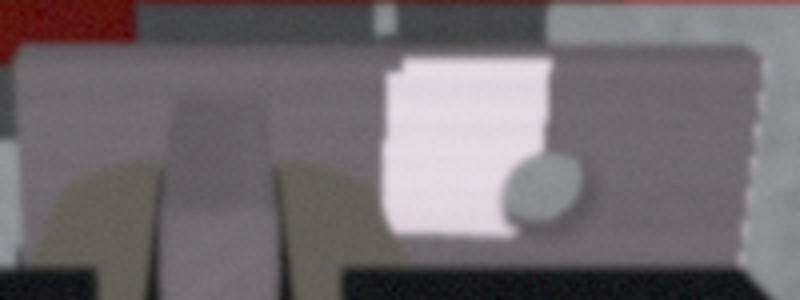

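```bash
cat > m6.py <<'E'
from h import *
c=load('w6'); T=lambda x,y,o,k:((x+.5)/k-.5+o[0],(y+.5)/k-.5+o[1])
R=cv2.Rodrigues(np.array(c['rvec'],float))[0]; print('cam pos',(-R.T@np.array(c['tvec']).ravel()).round(4),'axis',R[2].round(4))
for x,y in [(120,80),(650,120),(650,220),(460,110)]: print('plate depth z',w(c,*T(x,y,(225,200),4)).round(4))
zt=.1066-.0286+.008
H=lambda x,y:w(c,*T(x,y,(225,200),4),z=zt)
a=H(17,48);b=H(755,50);print('far corners',a.round(4),b.round(4),np.linalg.norm(a-b),'dir',np.arctan2(*(a-b)[[1,0]]))
u=(b-a)/np.linalg.norm(b-a); n=np.array([u[1],-u[0],0]);n*=-np.sign(n[0]);m=(a+b)/2
hc=m+u*.025+n*.022;print('hole pred from edges',hc.round(4),proj(c,hc),'tab',(m-u*.025+n*.022).round(4))
th=np.linspace(0,2*np.pi,40);
im=cv2.imread('pics/w6h.png')
for z in (zt,zt-.008):
  for P in proj(c,[hc+[.007*np.cos(k),.007*np.sin(k),z-zt] for k in th]):
    q=((P-[225,200]+.5)*4-.5).astype(int);cv2.circle(im,tuple(int(v) for v in q),1,(0,0,255) if z==zt else (0,255,0),-1)
cv2.imwrite('pics/w6h2.png',im)
p=w(c,*T(588,286,(240,100),6),z=.055);print('pin tip',p.round(4), 'depthdeck',w(c,230,120).round(4),w(c,420,120).round(4))
e1=w(c,*T(302,282,(240,100),6),z=.045);e2=w(c,378.5,147,z=.045);print('slot',e1.round(4),e2.round(4),((e1+e2)/2).round(4),np.arctan2(*(e1-e2)[[1,0]]))
print('pin-hole',(p-hc).round(4))
E
python3 m6.py
```

```text
cam pos [ 0.5754 -0.1077  0.2591] axis [-2.626e-01 -8.000e-04 -9.649e-01]
plate depth z [ 0.5216 -0.0933  0.086 ]
plate depth z [ 0.5157 -0.172   0.0856]
plate depth z [ 0.4996 -0.1736  0.0858]
plate depth z [ 0.5177 -0.1433  0.0874]
far corners [ 0.5264 -0.0783  0.086 ] [ 0.5266 -0.1862  0.086 ] 0.10786761879432913 dir 1.5730680122352665
hole pred from edges [ 0.5046 -0.1573  0.086 ] [[361.16222239 247.07055675]] tab [ 0.5045 -0.1073  0.086 ]
pin tip [ 0.5616 -0.1456  0.055 ] depthdeck [ 0.5785 -0.0747  0.046 ] [ 0.5791 -0.2011  0.0461]
slot [ 0.5612 -0.1149  0.045 ] [ 0.5612 -0.1754  0.045 ] [ 0.5612 -0.1452  0.045 ] 1.5711558773015666
pin-hole [ 0.057   0.0117 -0.031 ]
```

View pics/w6h2.png

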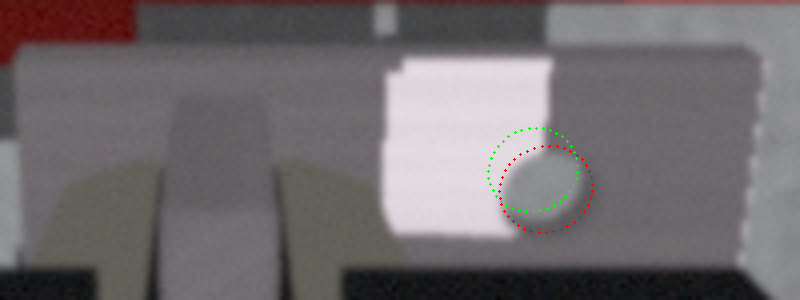

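The projected hole rims match the picture to within about 1 mm. Results:
- Pin: (0.5616, -0.1456), 0.4 mm off the slot's middle.
- Hole: (0.5038, -0.158).

Next I'll move over so the pin sits about 14 mm from the hole centre on the tab side, and descend to near contact.

Request:
{"op": "play_rows", "data": {
  "series": [
    [[1,0.018,0,0,0],[1,0.036,-0.001,0,0],[1,0.053,-0.002,0,0],[1,0.058,-0.002,-0.006,0],[1,0.058,-0.002,-0.013,0],[1,0.058,-0.002,-0.018,0],[1,0.058,-0.002,-0.018,0],[1,0.058,-0.002,-0.018,0]]
  ]
}}

```text
t: 9.05
tool_pos: [0.5596, -0.1095, 0.0872]
orientation: [-3.141, -0.006, 0.002]
force: [0.3, -0.4, -1.8]
opening: 0.0138
```

```bash
python3 st.py
python3 - <<'E'
from h import *
grab('wrist','w7');grab('scene','s7')
crop(load('s7'),80,100,220,220,5,'s7c')
E
python3 st.py
```

```text
t 9.05 pos [ 0.5596 -0.1095  0.0872] yaw -1.5671 z [-1.e-03  3.e-04 -1.e+00] F [ 0.34 -0.41 -1.82] M [ 0.03  0.18 -0.02] op 0.0138 q [-0.28  0.17  1.72 -0.    1.25  1.28]
t 9.15 pos [ 0.5602 -0.1096  0.0879] yaw -1.5671 z [ 3.e-04 -1.e-04 -1.e+00] F [ 0.27  0.27 -2.79] M [ 0.03  0.22 -0.03] op 0.0139 q [-0.28  0.17  1.72 -0.    1.25  1.28]
```

View pics/s7c.png

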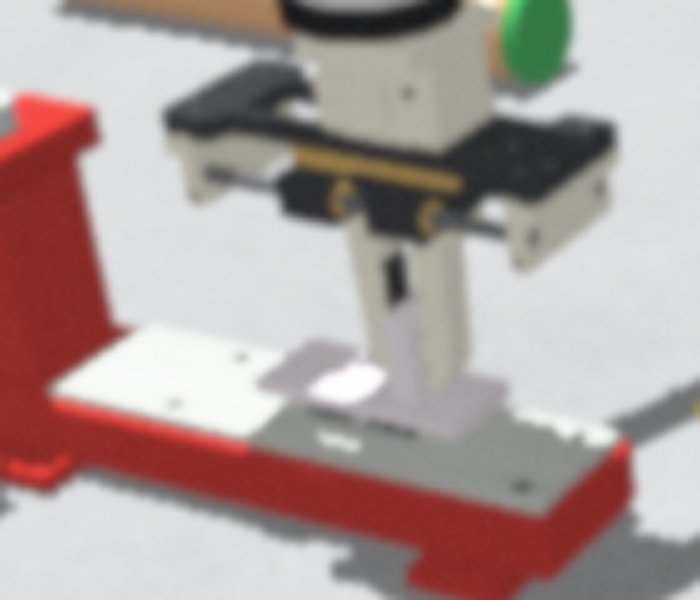

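View pics/w7.png

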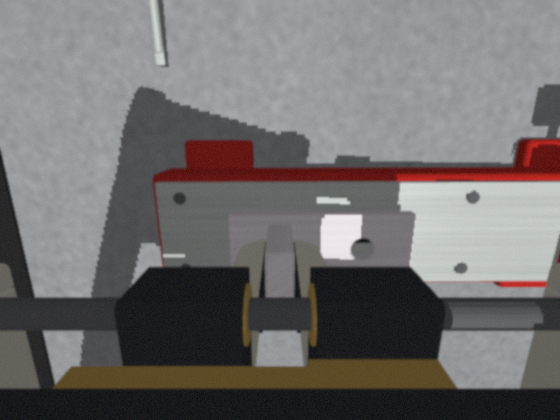

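Run:
```python
from h import *
crop(load('w7'),330,165,530,295,4,'w7c');crop(load('w7'),225,200,425,275,4,'w7h')
```

```text
(no output)
```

View pics/w7c.png

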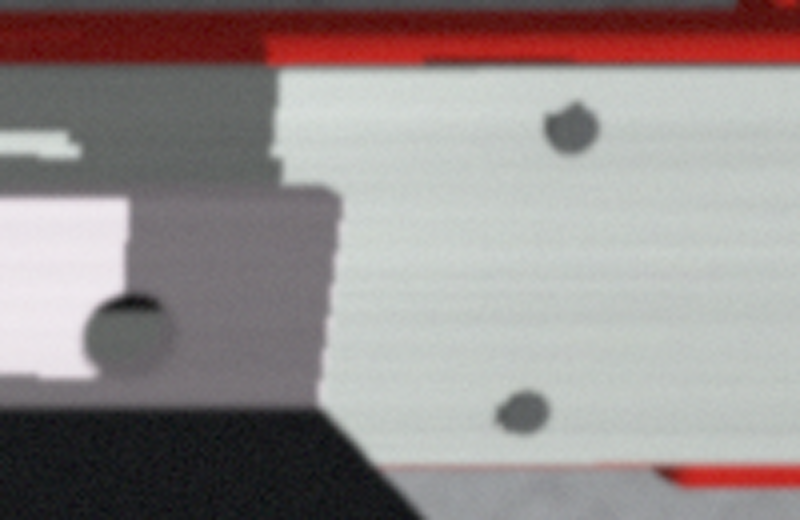

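Run:
```python
from h import *
c=load('w7'); T=lambda x,y:((x+.5)/4-.5+330,(y+.5)/4-.5+165)
a=w(c,*T(600,66),z=.045);b=w(c,*T(600,466),z=.045);print(a,b,a-b,'mid',(a+b)[0]/2)
z=.0877-.0286+.008
h=w(c,*T(129,337),z=z);e=w(c,*T(200,188),z=z);r=w(c,*T(340,200),z=z);print('hole rim c',h.round(4),'edge-22',e[0]-.022,'end+30',r[1]+.03)
print('depth z plate',[w(c,*T(x,y)).round(4) for x,y in[(200,250),(250,300),(60,250)]])
s=w(c,*T(130,308),z=.045);print('slot edge thru hole',s)
```

```text
[ 0.59753819 -0.23780722  0.045     ] [ 0.52663176 -0.25035767  0.045     ] [0.07090644 0.01255045 0.        ] mid 0.5620849763618502
hole rim c [ 0.5598 -0.1596  0.0671] edge-22 0.5611911450400009 end+30 -0.15879192474572446
depth z plate [array([ 0.574 , -0.1687,  0.0682]), array([ 0.5657, -0.1773,  0.0669]), array([ 0.5734, -0.1485,  0.0665])]
slot edge thru hole [ 0.55580304 -0.16574956  0.045     ]
```

The hole is about 1.5 mm short of the slot's midline in x. I'll correct that and feel down gently.

Request:
{"op": "play_rows", "data": {
  "series": [
    [[1,0.0015,0,0,0],[1,0.0015,0,-0.001,0],[1,0.0015,0,-0.002,0],[1,0.0015,0,-0.002,0],[1,0.0015,0,-0.002,0]]
  ]
}}

```text
t: 9.65
tool_pos: [0.5617, -0.1096, 0.0855]
orientation: [-3.142, -0.006, 0.0]
force: [0.1, 0.1, -2.7]
opening: 0.0137
```

Request:
{"op": "play_rows", "data": {
  "series": [
    [[1,0,0,-0.0005,0],[1,0,0,-0.001,0],[1,0,0,-0.001,0],[1,0,0,-0.001,0]]
  ]
}}

```text
t: 10.05
tool_pos: [0.5618, -0.1096, 0.0846]
orientation: [-3.142, -0.006, 0.0]
force: [0.5, 0.5, -1.0]
opening: 0.0134
```

Request:
{"op": "play_rows", "data": {
  "series": [
    [[1,0,0,-0.0005,0],[1,0,0,-0.0005,0],[1,0,0,-0.0005,0]]
  ]
}}

```text
t: 10.35
tool_pos: [0.5618, -0.1096, 0.0841]
orientation: [-3.142, -0.006, 0.0]
force: [0.4, -0.2, -1.9]
opening: 0.0139
```

```bash
python3 st.py
```

```text
t 10.35 pos [ 0.5618 -0.1096  0.0841] yaw -1.567 z [-1.e-04  0.e+00 -1.e+00] F [ 0.43 -0.16 -1.94] M [0.01 0.14 0.01] op 0.0139 q [-0.28  0.18  1.72  0.    1.25  1.28]
```

Request:
{"op": "play_rows", "data": {
  "series": [
    [[1,0,0,-0.0005,0],[1,0,0,-0.0005,0],[1,0,0,-0.0005,0]]
  ]
}}

```text
t: 10.65
tool_pos: [0.5618, -0.1096, 0.0837]
orientation: [3.142, 0.006, 0.0]
force: [-0.4, -0.0, -2.4]
opening: 0.0139
```

Request:
{"op": "play_rows", "data": {
  "series": [
    [[1,0,0,-0.0005,0],[1,0,0,-0.0005,0],[1,0,0,-0.0005,0]]
  ]
}}

```text
t: 10.95
tool_pos: [0.562, -0.1096, 0.0835]
orientation: [3.142, 0.006, 0.0]
force: [-2.2, 1.9, 2.8]
opening: 0.014
```

```bash
python3 st.py
```

```text
t 10.95 pos [ 0.562  -0.1096  0.0835] yaw -1.567 z [ 3.e-04 -1.e-04 -1.e+00] F [-2.2   1.89  2.78] M [ 0.06  0.57 -0.03] op 0.014 q [-0.28  0.18  1.72  0.    1.25  1.28]
```

There is light contact at an underside height of 0.0549 m, with about 5 N on the pin. Now I'll slide towards +y.

Request:
{"op": "play_rows", "data": {
  "series": [
    [[1,0,0.001,0,0],[1,0,0.002,0,0],[1,0,0.003,0,0],[1,0,0.004,0,0],[1,0,0.005,0,0],[1,0,0.006,0,0],[1,0,0.007,0,0]]
  ]
}}

```text
t: 11.65
tool_pos: [0.5621, -0.1027, 0.0834]
orientation: [3.141, 0.006, 0.001]
force: [0.1, -3.0, 3.5]
opening: 0.0137
```

Request:
{"op": "play_rows", "data": {
  "series": [
    [[1,0,0.0005,0,0],[1,0,0.001,0,0],[1,0,0.0015,0,0],[1,0,0.002,0,0],[1,0,0.002,0,0]]
  ]
}}

```text
t: 12.15
tool_pos: [0.5619, -0.1005, 0.0832]
orientation: [-3.142, -0.006, -0.0]
force: [0.6, -3.1, 4.1]
opening: 0.0137
```

```bash
python3 st.py; python3 -c "
from h import *
grab('wrist','w8');crop(load('w8'),330,200,400,275,8,'w8c')"
```

```text
t 12.15 pos [ 0.5619 -0.1005  0.0832] yaw -1.567 z [ 2.e-04  0.e+00 -1.e+00] F [ 0.6  -3.06  4.07] M [-0.75  0.14  0.01] op 0.0137 q [-0.27  0.17  1.72  0.    1.25  1.3 ]
```

View pics/w8c.png

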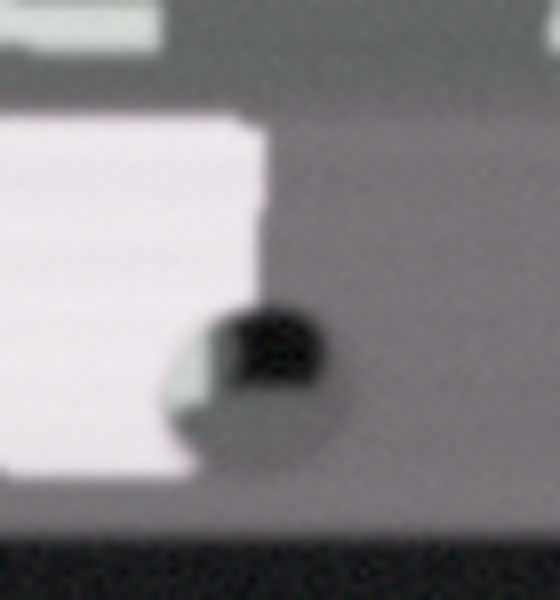

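The hole now shows the bright pin tip at its left edge (about (185,365) in the crop). About 5 mm to go.

Request:
{"op": "play_rows", "data": {
  "series": [
    [[1,0,0.0005,0,0],[1,0,0.001,0,0],[1,0,0.0015,0,0],[1,0,0.002,0,0],[1,0,0.002,0,0]]
  ]
}}

```text
t: 12.7
tool_pos: [0.5611, -0.0976, 0.0822]
orientation: [-3.14, -0.006, 0.003]
force: [0.5, 0.2, 0.1]
opening: 0.0139
```

Request:
{"op": "play_rows", "data": {
  "series": [
    [[1,0,0.0005,0,0],[1,0,0.001,0,0],[1,0,0.0015,0,0],[1,0,0.0015,0,0]]
  ]
}}

```text
t: 13.1
tool_pos: [0.5615, -0.0969, 0.0828]
orientation: [-3.141, -0.006, 0.001]
force: [0.1, 0.7, -1.7]
opening: 0.0134
```

```bash
python3 st.py; python3 -c "
from h import *
grab('wrist','w9');crop(load('w9'),330,200,400,275,8,'w9c')"
```

```text
t 13.1 pos [ 0.5615 -0.0969  0.0828] yaw -1.5669 z [-8.e-04  3.e-04 -1.e+00] F [ 0.15  0.65 -1.75] M [ 0.02  0.16 -0.01] op 0.0134 q [-0.26  0.17  1.72  0.    1.25  1.31]
```

View pics/w9c.png

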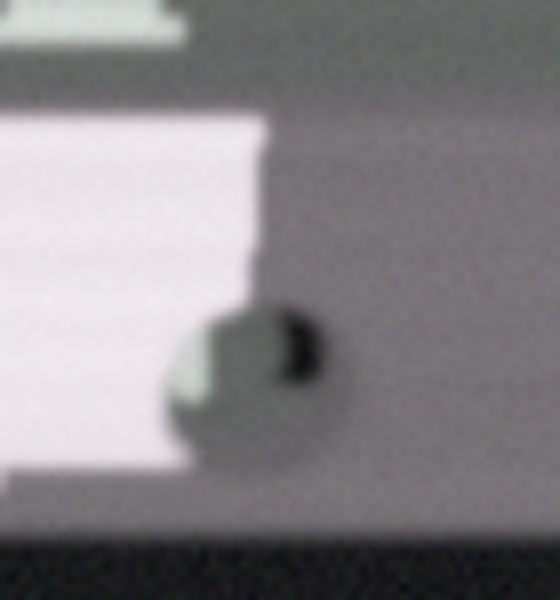

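Run:
```python
from h import *
c=load('w9'); im=cv2.imread('pics/w9c.png'); th=np.linspace(0,2*np.pi,60)
def dr(cx,cy,z,r,col):
  for P in proj(c,[[cx+r*np.cos(k),cy+r*np.sin(k),z] for k in th]):
    q=((P-[330,200]+.5)*8-.5).astype(int);cv2.circle(im,tuple(int(v) for v in q),1,col,-1)
dr(.5616,-.1456,.055,.004,(255,0,255));dr(.5616,-.1456,.053,.006,(255,255,0))
z=.0828-.0286
dr(.5612,-.1471,z+.008,.007,(0,0,255));dr(.5612,-.1471,z,.007,(0,255,0))
cv2.imwrite('pics/w9o.png',im)
```

```text
(no output)
```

View pics/w9o.png

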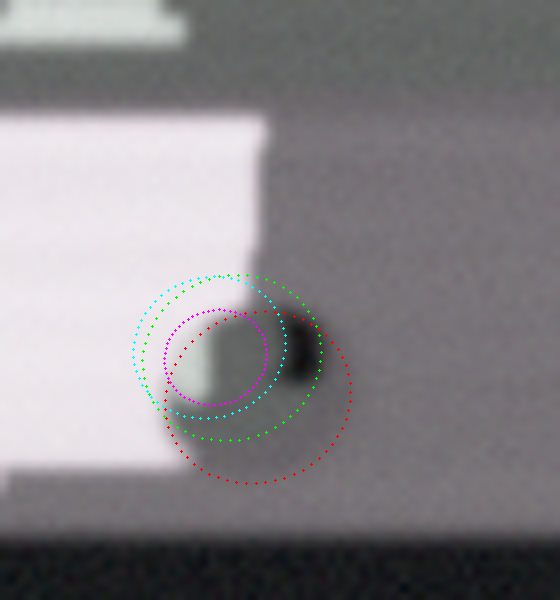

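The overlay agrees with the picture: the pin is 1.5 mm to +y and about 0.4 mm to +x of the hole centre, and the load has vanished, so the hole has found the pin. I'll centre it and lower gently.

Request:
{"op": "play_rows", "data": {
  "series": [
    [[1,0.0003,0.0008,0,0],[1,0.0003,0.0015,0,0],[1,0.0003,0.0015,-0.001,0],[1,0.0003,0.0015,-0.001,0]]
  ]
}}

```text
t: 13.55
tool_pos: [0.562, -0.0955, 0.082]
orientation: [-3.142, -0.006, 0.0]
force: [-0.2, -0.4, -2.2]
opening: 0.0135
```

Request:
{"op": "play_rows", "data": {
  "series": [
    [[1,0,0,-0.0005,0],[1,0,0,-0.001,0],[1,0,0,-0.001,0]]
  ]
}}

```text
t: 13.85
tool_pos: [0.5621, -0.0956, 0.081]
orientation: [-3.142, -0.006, 0.0]
force: [-0.2, -0.3, -2.3]
opening: 0.0141
```

```bash
python3 st.py
```

```text
t 13.85 pos [ 0.5621 -0.0956  0.081 ] yaw -1.567 z [-2.e-04  0.e+00 -1.e+00] F [-0.15 -0.28 -2.26] M [0.03 0.2  0.  ] op 0.0141 q [-0.26  0.17  1.73 -0.    1.24  1.31]
```

The underside is 2.5 mm below the pin tip with no load. I'll continue down in small steps.

Request:
{"op": "play_rows", "data": {
  "series": [
    [[1,0,0,-0.0005,0],[1,0,0,-0.001,0],[1,0,0,-0.0015,0],[1,0,0,-0.0015,0]]
  ]
}}

```text
t: 14.25
tool_pos: [0.562, -0.0956, 0.0795]
orientation: [-3.141, -0.006, 0.0]
force: [-0.5, 0.0, -1.9]
opening: 0.014
```

Request:
{"op": "play_rows", "data": {
  "series": [
    [[1,0,0,-0.0005,0],[1,0,0,-0.001,0],[1,0,0,-0.0015,0],[1,0,0,-0.0015,0]]
  ]
}}

```text
t: 14.65
tool_pos: [0.5621, -0.0955, 0.078]
orientation: [-3.142, -0.006, 0.0]
force: [0.0, 0.2, -1.8]
opening: 0.0137
```

Request:
{"op": "play_rows", "data": {
  "series": [
    [[1,0,0,-0.0005,0],[1,0,0,-0.001,0],[1,0,0,-0.0015,0],[1,0,0,-0.0015,0]]
  ]
}}

```text
t: 15.05
tool_pos: [0.5621, -0.0955, 0.0765]
orientation: [-3.141, -0.006, 0.0]
force: [-0.5, 0.5, -1.8]
opening: 0.0136
```

```bash
python3 st.py
```

```text
t 15.05 pos [ 0.5621 -0.0955  0.0765] yaw -1.5669 z [-2.e-04  1.e-04 -1.e+00] F [-0.54  0.51 -1.84] M [0.06 0.17 0.  ] op 0.0136 q [-0.26  0.18  1.73  0.    1.23  1.31]
```

Request:
{"op": "play_rows", "data": {
  "series": [
    [[1,0,0,-0.0005,0],[1,0,0,-0.001,0],[1,0,0,-0.0015,0],[1,0,0,-0.0015,0]]
  ]
}}

```text
t: 15.45
tool_pos: [0.5621, -0.0956, 0.075]
orientation: [-3.142, -0.006, 0.0]
force: [0.7, 0.0, -1.2]
opening: 0.0136
```

Request:
{"op": "play_rows", "data": {
  "series": [
    [[1,0,0,-0.0005,0],[1,0,0,-0.001,0],[1,0,0,-0.001,0]]
  ]
}}

```text
t: 15.75
tool_pos: [0.5621, -0.0956, 0.074]
orientation: [-3.142, -0.006, 0.0]
force: [-0.5, -0.2, -2.1]
opening: 0.0139
```

```bash
python3 st.py
```

```text
t 15.75 pos [ 0.5621 -0.0956  0.074 ] yaw -1.567 z [-1.e-04  1.e-04 -1.e+00] F [-0.45 -0.21 -2.08] M [-0.04  0.17 -0.03] op 0.0139 q [-0.26  0.18  1.73  0.    1.23  1.31]
```

Request:
{"op": "play_rows", "data": {
  "series": [
    [[1,0,0,-0.0003,0],[1,0,0,-0.0005,0],[1,0,0,-0.0005,0]]
  ]
}}

```text
t: 16.05
tool_pos: [0.5621, -0.0956, 0.0736]
orientation: [-3.142, -0.006, -0.0]
force: [0.2, 0.1, -2.5]
opening: 0.0139
```

Request:
{"op": "play_rows", "data": {
  "series": [
    [[1,0,0,-0.0002,0],[1,0,0,-0.0003,0],[1,0,0,-0.0003,0]]
  ]
}}

```text
t: 16.35
tool_pos: [0.5622, -0.0956, 0.0736]
orientation: [3.142, 0.006, 0.0]
force: [-2.0, 0.8, 2.0]
opening: 0.0138
```

```bash
python3 st.py
```

```text
t 16.35 pos [ 0.5622 -0.0956  0.0736] yaw -1.567 z [ 1.e-04 -0.e+00 -1.e+00] F [-1.98  0.82  2.01] M [ 0.06  0.53 -0.  ] op 0.0138 q [-0.26  0.18  1.73  0.    1.23  1.31]
```

It seats at TCP z = 0.0736 (underside 0.045 m) with about 4 N. Releasing now.

Request:
{"op": "play_rows", "data": {
  "series": [
    [[0.6,0,0,0,0],[0.5,0,0,0,0],[0.4,0,0,0,0],[0.3,0,0,0,0],[0.2,0,0,0,0],[0.2,0,0,0,0],[0.2,0,0,0,0]]
  ]
}}

```text
t: 17.05
tool_pos: [0.5621, -0.0956, 0.0733]
orientation: [3.142, 0.006, 0.0]
force: [-0.2, 0.0, -0.1]
opening: 0.037
```

```bash
python3 st.py;  python3 -c "
from h import *
grab('wrist','w10');crop(load('w10'),160,150,560,350,2,'w10c')"
```

```text
t 17.05 pos [ 0.5621 -0.0956  0.0733] yaw -1.567 z [ 0. -0. -1.] F [-0.16  0.02 -0.15] M [-0.    0.17  0.  ] op 0.037 q [-0.26  0.18  1.73 -0.    1.23  1.31]
```

View pics/w10c.png

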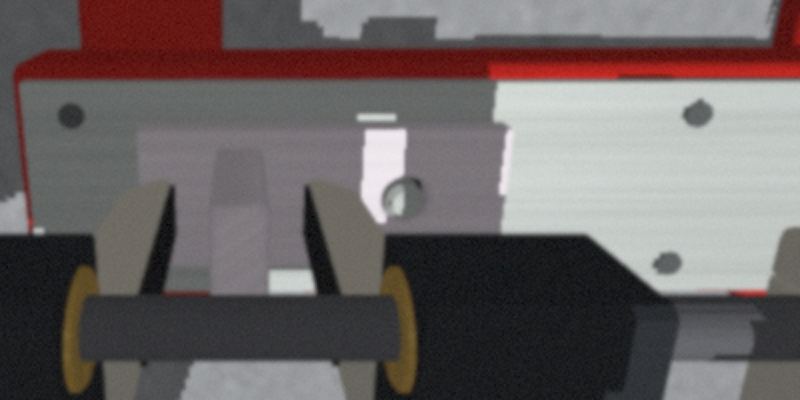

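The plate is released and lies on the deck with the pin filling the hole at about (405,198) in the crop. I'll lift and back away for the final check.

Request:
{"op": "play_rows", "data": {
  "series": [
    [[0.2,0,0,0.01,0],[0.2,0,0,0.03,0],[0.2,0,0,0.06,0],[0.2,0,0,0.09,0],[0.2,0,0,0.12,0],[0.2,0,0,0.15,0],[0.2,0,0,0.15,0]]
  ]
}}

```text
t: 17.8
tool_pos: [0.5648, -0.0963, 0.23]
orientation: [3.139, 0.006, 0.014]
force: [0.5, -0.3, 1.5]
opening: 0.0373
```

Request:
{"op": "play_rows", "data": {
  "series": [
    [[0.2,-0.02,0.04,0,0],[0.2,-0.04,0.08,0,0],[0.2,-0.06,0.12,0,0],[0.2,-0.08,0.16,0,0],[0.2,-0.08,0.2,0,0],[0.2,-0.08,0.22,0,0],[0.2,-0.08,0.22,0,0],[0.2,-0.08,0.22,0,0]]
  ]
}}

```text
t: 18.6
tool_pos: [0.4819, 0.1244, 0.2231]
orientation: [3.141, 0.008, -0.001]
force: [0.9, 0.2, -0.5]
opening: 0.0372
```

```bash
python3 st.py;  python3 -c "
from h import *
grab('top','t11');grab('scene','s11')
crop(load('t11'),370,160,560,260,4,'t11c');crop(load('s11'),70,120,230,220,5,'s11c')"
```

```text
t 18.6 pos [0.4819 0.1244 0.2231] yaw -1.5657 z [-4.e-04 -5.e-04 -1.e+00] F [ 0.88  0.17 -0.49] M [0.02 0.16 0.03] op 0.0372 q [ 0.15 -0.14  1.78 -0.    1.51  1.72]
```

View pics/t11.png

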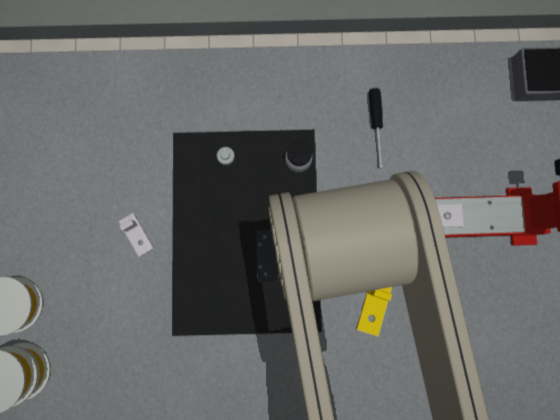

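View pics/t11c.png

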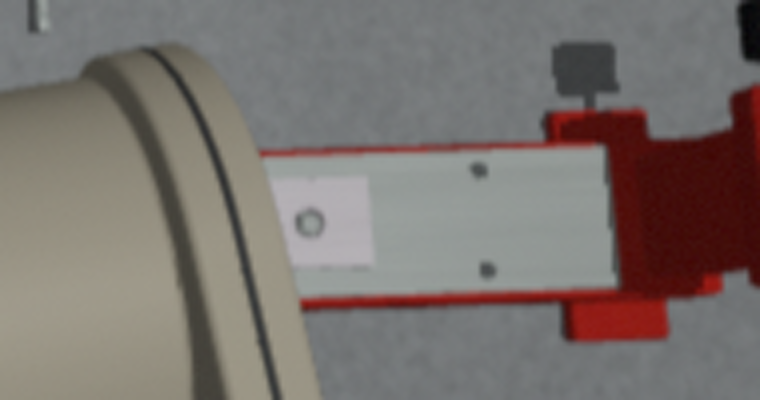

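View pics/s11c.png

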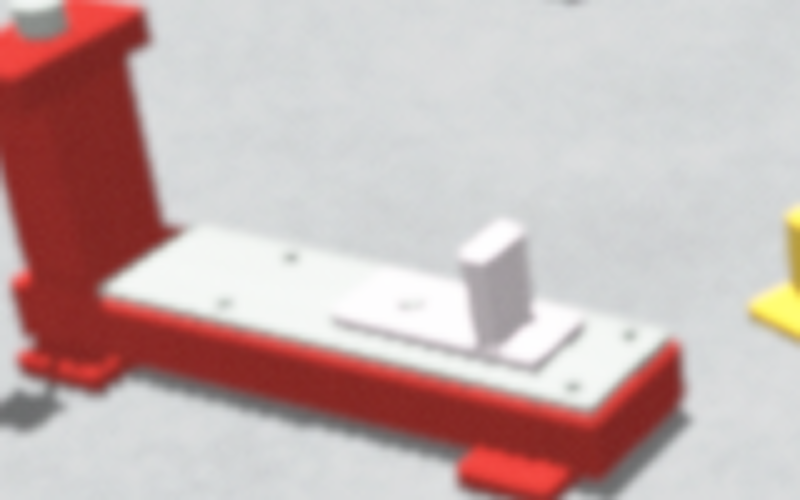

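The plate lies flat with the pin in its hole at about (310,223) in the top crop, parallel to the deck. The nut, jar and awl are at the same pixels as at the start. One height check, then hand in.

Run:
```python
from h import *
c=load('t11'); s=load('s11')
print([w(c,u,v)[2].round(4) for u,v in [(455,210),(460,222),(443,208)]], [w(s,70+x/5,120+y/5)[2].round(4) for x,y in [(360,295),(450,325),(560,330),(530,350)]])
T=lambda x,y:((x+.5)/4-.5+370,(y+.5)/4-.5+160)
a=w(c,*T(369,178),z=.053);b=w(c,*T(374,264),z=.053);print('end edge',np.arctan2(*(a-b)[[1,0]]),np.linalg.norm(a-b))
robot.close_job()
```

```text
[np.float64(0.0519), np.float64(0.0536), np.float64(0.0503)] [np.float64(0.0538), np.float64(0.6035), np.float64(0.0517), np.float64(0.0516)]
end edge -0.01838432399546346 0.04256386463357258
the job is handed in; nothing more can be done
```

The plate is home on the deck, and the job is handed in at about 19 s of the 72 s allowed. I gripped the larger aluminium plate by its tab and turned it half round, so the tab points away from the post. I rested it on the pin with about 5 N and slid it about 13 mm along the slot until the load vanished. Then I lowered it in steps of 1.5 mm or less, set it on the deck with about 4 N, let go and backed off.

**Last checks:**
- **Seating:** the gripper stopped where the plate's underside is at 45 mm, the deck's height. Camera depth put the plate's top at 50–54 mm at six points, against an expected 53 mm. A seventh reading of 0.60 m is plainly wrong and I ignored it.
- **Fit and alignment:** the pin is centred in the hole and the plate looks parallel to the slot. The gripper's yaw was within about 0.01 rad of the bed's. The visible end edge measured about 0.02 rad off, which is within pixel error for its 43 mm length.
- **Bystanders:** the nut, jar and awl sit where they were in the first top picture.
- **Not confirmed:** in the last top view the arm hid the tab half of the plate. The scene camera showed that half, with the whole plate flat on the deck.

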